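Feed specimen discs through the gate into the tray's slot

ROBOT

A 7-joint arm with a two-finger parallel gripper is mounted at the origin on a cart in front of the work surface, level with it; the furniture and walls round the work are solid. World frame = base frame: x ahead of the robot, y to its left, z up, the work surface at z = 0. Lengths are in m, angles in rad, forces in N, time in s.
With the tool pointing down it reaches from about 0.425 to 0.875 m from the base axis. Payload 9.9 kg.
Tool frame: the origin (TCP) lies midway between the tips of the shut fingers; the grasp point (between the pads) lies 19 mm behind it; z points along the fingers, y is the line along which they close (so a half turn about z gives the same grasp; the last joint's range is limited). The gripper opens to 85 mm and grips with 20 to 120 N. Pads are 22 mm wide; open, the fingers measure 114 mm over their backs; the gripper's body (76 mm by 85 mm) begins 54 mm behind the grasp point. The pads swing forward as they close: fully open they stand 13 mm farther back than shut.
Start: joints at [-1.199, 0.576, 0.025, 1.437, -0.015, 1.129, -0.057], TCP at [0.297, 0.606, 0.197] pointing down, gripper open.
Joint ranges: [-2.76, 2.76], [-0.34, 2.15], [-1.52, 1.57], [0.19, 2.46], [-1.09, 4.23], [0.17, 1.99], [-2.82, 2.82]. Speed limits (rad/s): [2.22, 2.22, 3.01, 3.01, 3.14, 3.14, 3.14].

INTERFACE

Orientations are given as a 3x3 rotation matrix whose columns are the frame's x, y, z axes.
In Python, from bench import r, grab_frame, finder gives the robot as it stands.
- The arm moves only by the tool move_arm, never from a script. Its argument "plan" is one flat list of numbers, 7 for each row, row after row: the shift along the tool's x, y, z in m, then the turn, a rotation vector about the tool's x, y, z in degrees, then the finger opening in m, from 0 to 0.0854. In form: [tx, ty, tz, ax, ay, az, grip, tx, ty, tz, ax, ay, az, grip, ...]. A call has 1 to 8 rows; each row is the pose to reach, as a shift and turn from the pose commanded when the call began, along the tool's axes at that moment; what a row does not reach only later rows make up. A row lasts 1/10 s, in which the tool goes at most 50 mm and 8.59 degrees, less where a joint would pass 70% of its speed; a pose out of reach is approached as far as the arm can. A call with a gripper value outside its range is refused whole. The fingers move at their own pace and stop on an object; "newtons" is the grip in N (left out, the last holds). Time passes only in rows, so rows that repeat a pose let the fingers close. It gives the time, the measured TCP pose, the force, the opening and the grip force at its end, in the units of the state.
- r.observe(): the state, without advancing time (a new reading comes with each control period).
- grab_frame(name): name is "scene" or "side" or "wrist"; returns a dict with "pixels" (400x640x3 uint8, red, green, blue), "fx", "fy", "cx", "cy" (pixels), "xyz" and "rotation" of the camera in the world; the wrist camera has in their place "T_tool_cam" (4x4, takes a point from camera to tool coordinates, whose origin is the TCP and whose axes are the flange's). Camera axes: x right, y down, z forward; pixel columns grow to the right and rows downward; lengths in m; the calibration is good to about 2 mm. A picture is of the moment at which its call begins: read the wrist's pose just before it. There is no depth.
- r.job_done(): hands the job in; it is judged then, once.
Trained networks look in the newest picture that a camera, given by its name, has taken for a name from the list of things; names that differ only in an ending like _2 or _b are one class to them, and where a whole thing is asked for, a point or a joint stands for the part that bears it (a point fixed in the world has none). Each returns a list of dicts, best first, with "conf" (0 to 1); they miss things now and then, are a little off and sometimes report something else, mostly with a low value. They report only what shows in the picture. A call takes as long as a camera call.
- finder.regions_of(camera, thing): "mask" (400x640 bool, what is visible of it) and "box" ([left, top, right, bottom] in pixels, round what is visible of it).
The state is a dict: "time": time; "q": joint angles; "qvel": joint speeds; "joint_torque": joint torques, N m; "ee_pos": TCP position; "eef_rot": TCP orientation; "wrist_force": force on the tool from outside, world axes, zero at the start; "torque": the same for the moment, N m; "gripper_width": opening from 0.0 (shut) to 1.0 (fully open); "grip_force": force on a finger pad.
Only numpy, scipy, OpenCV 4.12 (cv2) and the standard library are available. Lean on these libraries where they do the work, as an engineer would, in place of code of your own. Each camera call takes 0.05 s, during which the arm holds its last target. There are 200 camera calls.

TASK

Push the three black specimen discs with the fingertips through the narrow gate of the aluminium tray, one after another, until all three lie wholly inside the slot behind the gate. Keep them flat on the tray and do not lift them, and leave the amber vial standing in the tray and the lidded crucible beside it where they are.

Things in the scene. Friction and masses are not known exactly. Their poses are not given: they have to be found in the camera images.
- tray: aluminium tray fixed to the worktop. Origin: underside, middle of the slot's mouth just behind the gate; x points from the open area through the gate along the slot, z up. Floor 4 mm thick; walls 6 mm thick, tops 12 mm above the worktop, so the discs' upper 12 mm stand above the walls. Open area inside: x -180 to -9 mm, y -70 to +70 mm
- gate (a point): at the tray's origin but 12 mm up, level with the wall tops. The gate is 37 mm wide, between two round posts 12 mm across at tray x = -6 mm, y = -24.5 and +24.5 mm
- slot_end (a point): middle of the slot's end wall, on its inner face, level with the wall tops, at tray x = 110 mm. The slot is straight, 37 mm wide and runs from tray x = 0 to here: room for the three discs in single file; a later disc pushes the earlier ones along
- disc_1_center (a point): one of three identical black resin-mounted specimens: an upright round disc, 30 mm across and 20 mm high, 20 to 42 g, with a small square steel inlay 12 mm wide in its top face; it lies flat and loose on the tray floor. This point is its centre, 10 mm above its underside
- disc_2_center (a point): one of three identical black resin-mounted specimens: an upright round disc, 30 mm across and 20 mm high, 20 to 42 g, with a small square steel inlay 12 mm wide in its top face; it lies flat and loose on the tray floor. This point is its centre, 10 mm above its underside
- disc_3_center (a point): one of three identical black resin-mounted specimens: an upright round disc, 30 mm across and 20 mm high, 20 to 42 g, with a small square steel inlay 12 mm wide in its top face; it lies flat and loose on the tray floor. This point is its centre, 10 mm above its underside
- disc_1: the specimen disc whose centre is disc_1_center; origin at the middle of its underside, z axis up along the disc's axis
- disc_2: the specimen disc whose centre is disc_2_center; origin at the middle of its underside, z axis up along the disc's axis
- disc_3: the specimen disc whose centre is disc_3_center; origin at the middle of its underside, z axis up along the disc's axis
- vial: small amber glass vial with a black cap, 21 mm across and 49 mm high, standing loose on the tray floor in the corner beside the gate (the +y side of the tray); origin at the middle of its underside, z up
- crucible: cream ceramic crucible with lid, 50 mm across and 57 mm high, standing loose on the worktop beside the slot (the -y side of the tray); origin at the middle of its underside, z up

How it is judged:
On the way, in this order (a step that is already met when the one before it is completed fails the run):
1. a first disc is through the gate and in the slot (((x of disc_1_center in the frame of tray between 0.01 and 0.11 m and y of disc_1_center in the frame of tray between -0.012 and 0.012 m and z of disc_1_center in the frame of tray below 0.018 m) or (x of disc_2_center in the frame of tray between 0.01 and 0.11 m and y of disc_2_center in the frame of tray between -0.012 and 0.012 m and z of disc_2_center in the frame of tray below 0.018 m) or (x of disc_3_center in the frame of tray between 0.01 and 0.11 m and y of disc_3_center in the frame of tray between -0.012 and 0.012 m and z of disc_3_center in the frame of tray below 0.018 m))), for 0.1 s.
2. a second disc is in the slot ((((x of disc_1_center in the frame of tray between 0.01 and 0.11 m and y of disc_1_center in the frame of tray between -0.012 and 0.012 m and z of disc_1_center in the frame of tray below 0.018 m) and (x of disc_2_center in the frame of tray between 0.01 and 0.11 m and y of disc_2_center in the frame of tray between -0.012 and 0.012 m and z of disc_2_center in the frame of tray below 0.018 m)) or ((x of disc_1_center in the frame of tray between 0.01 and 0.11 m and y of disc_1_center in the frame of tray between -0.012 and 0.012 m and z of disc_1_center in the frame of tray below 0.018 m) and (x of disc_3_center in the frame of tray between 0.01 and 0.11 m and y of disc_3_center in the frame of tray between -0.012 and 0.012 m and z of disc_3_center in the frame of tray below 0.018 m)) or ((x of disc_2_center in the frame of tray between 0.01 and 0.11 m and y of disc_2_center in the frame of tray between -0.012 and 0.012 m and z of disc_2_center in the frame of tray below 0.018 m) and (x of disc_3_center in the frame of tray between 0.01 and 0.11 m and y of disc_3_center in the frame of tray between -0.012 and 0.012 m and z of disc_3_center in the frame of tray below 0.018 m)))), for 0.1 s.
3. the third disc is in the slot (x of disc_1_center in the frame of tray between 0.01 and 0.11 m and y of disc_1_center in the frame of tray between -0.012 and 0.012 m and z of each of disc_1_center, disc_2_center, disc_3_center in the frame of tray below 0.018 m and x of disc_2_center in the frame of tray between 0.01 and 0.11 m and y of disc_2_center in the frame of tray between -0.012 and 0.012 m and x of disc_3_center in the frame of tray between 0.01 and 0.11 m and y of disc_3_center in the frame of tray between -0.012 and 0.012 m), for 0.1 s.
At the end, for the whole second after the job is handed in: All three discs are in the slot (centre at least 10 mm past the tray origin along its x, within 12 mm of the slot's centre line), flat on the floor (within 0.15 rad) and at rest; the vial and the crucible stand upright within 20 mm of where they stood (all of step 3 and angle between each of disc_1, disc_2, disc_3's own z axis and vertical below 0.15 rad and linear speed of each of disc_1, disc_2, disc_3 below 0.02 m/s and distance of each of vial, crucible from where it was at the start of the episode below 0.02 m and angle between each of vial, crucible's own z axis and vertical below 0.2 rad); the robot touches nothing.
It fails at once if a disc is lifted (more than 5 mm) or tipped (more than 0.5 rad) (z of any of disc_1_center, disc_2_center, disc_3_center in the frame of tray above 0.019 m or angle between any of disc_1, disc_2, disc_3's own z axis and vertical above 0.5 rad).
It fails at once if the vial or the crucible is shifted more than 20 mm, lifted or tipped (distance of any of vial, crucible from where it was at the start of the episode above 0.02 m or angle between any of vial, crucible's own z axis and vertical above 0.4 rad).
It also fails if it takes over 67 s, if anything falls off the work surface, if the arm or the gripper's body presses on something with over 40 N, if the wrist force passes 120 N, or if a joint passes its speed limit or range.

## Working session

There is one attempt and no reset: what is moved stays moved. The work goes in short steps, Python scripts to look and compute and a tool call to move; the robot and the scene stay as the last step left them, time stands still between calls to the robot, and variables do not carry over. Pictures are saved under pics/ and viewed, at most 10 in all, crops included, and the job is handed in when it is done.

Besides the shell and the picture viewer there is one more tool, called after "Request:" as name(argument=value, ...) on one line, values as JSON. move_arm: Moves the arm, as the interface text tells. Its arguments: {"type":"object","properties":{"plan":{"type":"array","items":{"type":"number"}},"newtons":{"type":"number"}},"required":["plan"]}

```bash
mkdir -p pics
python3 - <<'E'
from bench import r, grab_frame, finder
import cv2, numpy as np
s=r.observe(); print(s['time'],s['ee_pos'],np.round(s['eef_rot'],3).tolist(),s['gripper_width'])
for c in ['scene','side']:
    f=grab_frame(c); cv2.imwrite(f'pics/{c}0.png',f['pixels'][:,:,::-1])
    print(c,f['fx'],f['fy'],f['cx'],f['cy'],f['xyz'],np.round(f['rotation'],3).tolist())
    for t in ['disc_1','tray','vial','crucible','gate','slot_end','disc_1_center']:
        try:
            for d in finder.regions_of(c,t)[:4]: print(t,round(d['conf'],2),d['box'],d['mask'].sum())
        except Exception as e: print(t,e)
E
```

```text
0.0 [0.29686931 0.60560879 0.19613485] [[-0.898, 0.44, -0.001], [0.44, 0.898, -0.002], [-0.0, -0.002, -1.0]] 0.9966207293458138
scene 415.1766710309752 415.1766710309752 323.01913870271636 199.9503754714924 [ 0.11090987 -0.49315765  0.44821834] [[0.788, -0.296, 0.54], [-0.616, -0.362, 0.7], [-0.012, -0.884, -0.467]]
disc_1 0.78 [329.3, 222.7, 341.7, 237.0] 231
disc_1 0.65 [368.0, 230.2, 385.1, 242.9] 230
disc_1 0.45 [361.5, 211.2, 375.6, 227.7] 210
tray 0.98 [291.7, 188.8, 411.0, 265.4] 3979
vial 0.67 [305.8, 202.7, 318.9, 226.8] 232
vial 0.16 [293.0, 187.5, 410.0, 267.9] 4137
crucible 0.7 [332.2, 164.7, 351.2, 189.2] 348
gate 0.69 [290.0, 188.0, 410.0, 267.0] 4289
slot_end 0.74 [293.4, 182.4, 410.5, 268.3] 4272
disc_1_center 0.72 [359.9, 211.7, 376.4, 226.0] 194
disc_1_center 0.3 [293.0, 185.1, 411.4, 267.5] 4297
side 382.8499700346757 382.8499700346757 315.10857285401215 205.2408175901334 [0.47352028 0.82463827 0.40489488] [[-0.993, -0.052, 0.104], [-0.116, 0.43, -0.895], [0.002, -0.901, -0.433]]
disc_1 0.71 [299.2, 191.5, 310.2, 203.8] 116
disc_1 0.64 [279.6, 202.3, 302.3, 216.0] 187
tray 0.97 [257.1, 188.6, 343.0, 265.9] 3163
vial 0.66 [317.3, 206.6, 326.1, 231.2] 193
vial 0.48 [280.3, 204.3, 296.1, 215.8] 142
crucible 0.69 [223.9, 221.4, 251.5, 253.2] 629
gate 0.73 [254.4, 189.4, 344.2, 266.6] 3192
slot_end 0.55 [254.1, 191.9, 340.3, 265.6] 3276
```

Run:
```python
import cv2, numpy as np
a=cv2.imread('pics/scene0.png')[160:280,270:430]; b=cv2.imread('pics/side0.png')[170:280,210:370]
cv2.imwrite('pics/c1.png',np.vstack([cv2.resize(a,(480,360),interpolation=cv2.INTER_CUBIC)[:300],cv2.resize(b,(480,330),interpolation=cv2.INTER_CUBIC)[:300]]))
```

```text
(no output)
```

View pics/c1.png

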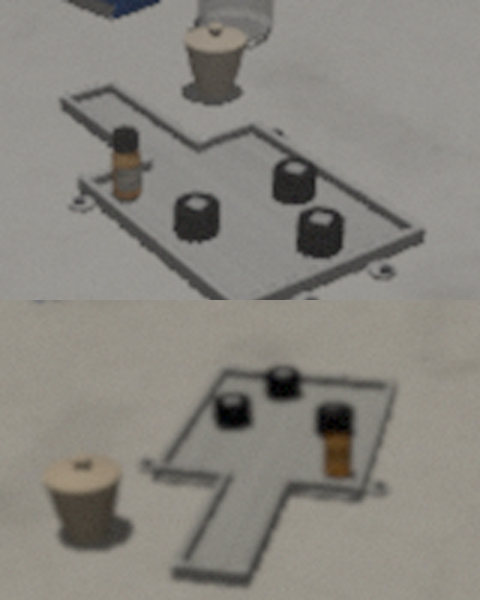

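The scene crop shows the tray with its slot towards the upper left, ending near (305,192) full-frame px. The discs are at about (335,230), (367,220) and (376,237), the vial is at (312,215) beside the gate, and the crucible is at (342,180). The side view agrees, with one disc partly hidden behind the vial.

```bash
cat > h.py <<'E'
from bench import r, grab_frame, finder
import cv2, numpy as np
from scipy.optimize import minimize, least_squares
def cam(name):
    s=r.observe(); f=grab_frame(name)
    K=(f['fx'],f['fy'],f['cx'],f['cy'])
    if name=='wrist':
        T=np.array(f['T_tool_cam']); R=np.array(s['eef_rot']); p=np.array(s['ee_pos'])
        return f['pixels'],K,p+R@T[:3,3],R@T[:3,:3]
    return f['pixels'],K,np.array(f['xyz']),np.array(f['rotation'])
def proj(c,P):
    q=(np.atleast_2d(P)-c[2])@c[3]; K=c[1]
    return np.c_[K[0]*q[:,0]/q[:,2]+K[2],K[1]*q[:,1]/q[:,2]+K[3]]
def ray(c,uv,z):
    uv=np.atleast_2d(uv);K=c[1]
    d=np.c_[(uv[:,0]-K[2])/K[0],(uv[:,1]-K[3])/K[1],np.ones(len(uv))]@c[3].T
    return c[2]+d*((z-c[2][2])/d[:,2])[:,None]
def t2w(t,P):
    P=np.atleast_2d(P); a=t[2]; Rz=np.array([[np.cos(a),-np.sin(a),0],[np.sin(a),np.cos(a),0],[0,0,1]])
    return P@Rz.T+[t[0],t[1],0]
def w2t(t,P):
    P=np.atleast_2d(P); a=t[2]; Rz=np.array([[np.cos(a),-np.sin(a),0],[np.sin(a),np.cos(a),0],[0,0,1]])
    return (P-[t[0],t[1],0])@Rz
OUT=np.array([[-186,-76],[-3,-76],[-3,-24.5],[116,-24.5],[116,24.5],[-3,24.5],[-3,76],[-186,76]])/1e3
def sil(c,t):
    m=np.zeros((400,640),np.uint8); sh=4
    lo=proj(c,t2w(t,np.c_[OUT,0*OUT[:,0]])); hi=proj(c,t2w(t,np.c_[OUT,0*OUT[:,0]+.012]))
    polys=[lo,hi]+[np.array([lo[i],lo[i-1],hi[i-1],hi[i]]) for i in range(8)]
    for p in polys: cv2.fillPoly(m,[np.round(np.clip(p,-2000,2000)*16).astype(np.int32)],1,shift=4)
    return m>0
def fit(obs,t0):  # obs: list of (cam, mask, ignore)
    def cost(t):
        e=0
        for c,m,g in obs:
            s=sil(c,t); e+=((s^m)&~g).sum()/max(1,(m|s).sum())
        return e
    b=minimize(cost,t0,method='Nelder-Mead',options=dict(initial_simplex=np.array(t0)+np.array([[0,0,0],[.03,0,0],[0,.03,0],[0,0,.15]]),xatol=1e-4,fatol=1e-5))
    b=minimize(cost,b.x,method='Nelder-Mead',options=dict(initial_simplex=b.x+np.array([[0,0,0],[.008,0,0],[0,.008,0],[0,0,.04]]),xatol=1e-4,fatol=1e-5))
    return b.x,b.fun
E
python3 - <<'E'
from h import *
obs=[];cs={}
for n in ['scene','side']:
    c=cam(n); cs[n]=c; m=finder.regions_of(n,'tray')[0]['mask']; g=np.zeros_like(m)
    for t in ['disc_1','vial','crucible']:
        for d in finder.regions_of(n,t):
            if d['conf']>.3:
                x0,y0,x1,y1=np.array(d['box']).astype(int); g[y0-2:y1+3,x0-2:x1+3]=1
                print(n,t,ray(c,[[(x0+x1+1)/2,(y0+y1+1)/2]],{'disc_1':.014,'vial':.028,'crucible':.028}[t])[0].round(3))
    obs.append((c,m,g))
c=cs['scene']
e=ray(c,[[305,191]],.012)[0]; w=ray(c,[[335,205]],.012)[0]; print('slotend',e,'openarea',w)
# gate guess from slot end
b=ray(c,[[380,255]],.012)[0]; a=np.arctan2(e[1]-b[1],e[0]-b[0]); d=np.array([np.cos(a),np.sin(a)])
t,f=fit(obs,[*(e[:2]-.11*d),a]); print(t.round(4),np.degrees(t[2]),f)
np.save('t.npy',t)
E
```

```text
scene disc_1 [ 0.605 -0.028  0.014]
scene disc_1 [0.624 0.032 0.014]
scene disc_1 [0.556 0.04  0.014]
scene vial [0.54  0.104 0.028]
scene crucible [0.695 0.19  0.028]
side disc_1 [ 0.594 -0.019  0.014]
side vial [0.539 0.108 0.028]
side crucible [0.697 0.205 0.028]
slotend [0.60959391 0.22245641 0.012     ] openarea [0.62038187 0.12487042 0.012     ]
[0.5973 0.1299 1.4955] 85.68644967274649 0.15450617355691548
```

Request:
move_arm(plan=[-0.505,-0.36,-0.055,0,0,68,0.018,-0.505,-0.36,-0.055,0,0,68,0.018,-0.505,-0.36,-0.055,0,0,68,0.018,-0.505,-0.36,-0.055,0,0,68,0.018,-0.505,-0.36,-0.055,0,0,68,0.018,-0.505,-0.36,-0.055,0,0,68,0.018,-0.505,-0.36,-0.055,0,0,68,0.018,-0.505,-0.36,-0.055,0,0,68,0.018])

```text
time: 2.1
ee_pos: [0.4873, 0.2539, 0.2329]
eef_rot: [[0.078, 0.997, 0.001], [0.997, -0.078, 0.001], [0.001, 0.001, -1.0]]
wrist_force: [0.3, 1.4, 1.0]
gripper_width: 0.216
grip_force: 0.0
```

Request:
move_arm(plan=[-0.185,0.12,-0.02,0,0,0,0.018,-0.185,0.12,-0.02,0,0,0,0.018,-0.185,0.12,-0.02,0,0,0,0.018,-0.185,0.12,-0.02,0,0,0,0.018,-0.185,0.12,-0.02,0,0,0,0.018,-0.185,0.12,-0.02,0,0,0,0.018])

```text
time: 2.7
ee_pos: [0.5944, 0.0578, 0.2528]
eef_rot: [[0.078, 0.997, 0.001], [0.997, -0.078, -0.002], [-0.002, 0.002, -1.0]]
wrist_force: [-0.7, 0.0, 0.8]
gripper_width: 0.21
grip_force: 0.0
```

Run:
```python
from h import *
c=cam('wrist'); cv2.imwrite('pics/w1.png',c[0][:,:,::-1]); print(c[2],c[3].round(2).tolist(),r.observe()['ee_pos'],r.observe()['time'])
for t in ['disc_1','tray','vial','crucible']:
    for d in finder.regions_of('wrist',t)[:4]: print(t,round(d['conf'],2),d['box'])
```

```text
[0.59881483 0.12423255 0.42973713] [[1.0, -0.08, -0.02], [-0.08, -0.96, -0.26], [0.0, 0.26, -0.97]] [0.59352793 0.06069098 0.25241221] 2.75
disc_1 0.92 [340.0, 169.3, 364.0, 191.3]
disc_1 0.92 [276.7, 164.3, 298.3, 188.7]
disc_1 0.67 [317.3, 212.7, 343.1, 233.3]
tray 0.89 [242.8, 2.5, 389.7, 257.1]
vial 0.79 [257.5, 116.7, 282.1, 137.0]
vial 0.58 [276.9, 163.9, 299.0, 190.6]
crucible 0.94 [387.3, 3.1, 430.6, 55.4]
```

View pics/w1.png

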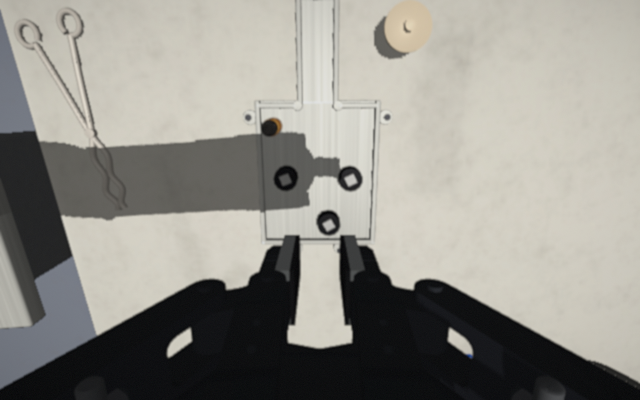

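The wrist view shows the whole open area and the gate, with posts at (297,105) and (338,105). The discs are at (286,178), (350,180) and (329,223), and the vial is at (271,127). Next I'll fit the tray pose and overlay it.

```bash
cat >> h.py <<'E'
def discs(n,c,thr=.3):
    o=[]
    for d in finder.regions_of(n,'disc_1'):
        if d['conf']<thr: continue
        m=d['mask']; ys,xs=np.nonzero(m)
        # match centroid of mask to centroid of projected disc hull
        uv=np.array([xs.mean(),ys.mean()])
        a=np.linspace(0,2*np.pi,24,endpoint=False)
        def res(p):
            P=np.vstack([np.c_[p[0]+.015*np.cos(a),p[1]+.015*np.sin(a),0*a+z] for z in (.004,.024)])
            h=cv2.convexHull(proj(c,P).astype(np.float32)); M=cv2.moments(h)
            return np.array([M['m10']/M['m00'],M['m01']/M['m00']])-uv
        o.append((round(d['conf'],2),least_squares(res,ray(c,uv,.016)[0,:2],diff_step=1e-3).x,len(xs)))
    return o
E
python3 - <<'E'
from h import *
t=np.load('t.npy'); c=cam('wrist')
m=finder.regions_of('wrist','tray')[0]['mask'].copy(); g=np.zeros_like(m); g[232:]=1
for n in ['disc_1','vial']:
    for d in finder.regions_of('wrist',n):
        x0,y0,x1,y1=np.array(d['box']).astype(int); g[y0-2:y1+3,x0-2:x1+3]=1
g[105:128,:256]=1; g[105:128,383:]=1
T,f=fit([(c,m,g)],t); print('mask',T.round(4),f)
# manual inner corners at wall tops
uv=np.array([[297,105],[338,105]]); print(w2t(T,ray(c,uv,.012)).round(4))
for q in discs('wrist',c): print(q[0],q[1].round(4),w2t(T,[*q[1],.014]).round(4)[0],q[2])
d=[x for x in finder.regions_of('wrist','vial')][0]; x0,y0,x1,y1=d['box']; print('vial top approx',w2t(T,ray(c,[[(x0+x1)/2-3,(y0+y1)/2]],.03)).round(4))
np.save('t.npy',T)
im=cv2.resize(c[0][:250,230:440,::-1].copy(),None,fx=3,fy=3,interpolation=cv2.INTER_CUBIC)
for z,col in((0,(0,0,255)),(.012,(0,255,0))):
    cv2.polylines(im,[np.round(((proj(c,t2w(T,np.c_[OUT,0*OUT[:,0]+z]))-[230,0])*3+1)).astype(int)],True,col,1)
a=np.linspace(0,2*np.pi,30)
for s in(-1,1): cv2.polylines(im,[np.round(((proj(c,t2w(T,np.c_[-.006+.006*np.cos(a),s*.0245+.006*np.sin(a),0*a+.012]))-[230,0])*3+1)).astype(int)],True,(255,0,0),1)
cv2.imwrite('pics/o1.png',im[:600])
E
```

```text
mask [0.6084 0.1541 1.5743] 4.020908725371934e-05
[[-0.0206  0.0385  0.012 ]
 [-0.0242 -0.0106  0.012 ]]
0.68 [0.55   0.0385] [-0.1154  0.0588  0.014 ] 474
0.67 [0.6315 0.0315] [-0.1227 -0.0227  0.014 ] 497
vial top approx [[-0.0481  0.0704  0.03  ]]
```

View pics/o1.png

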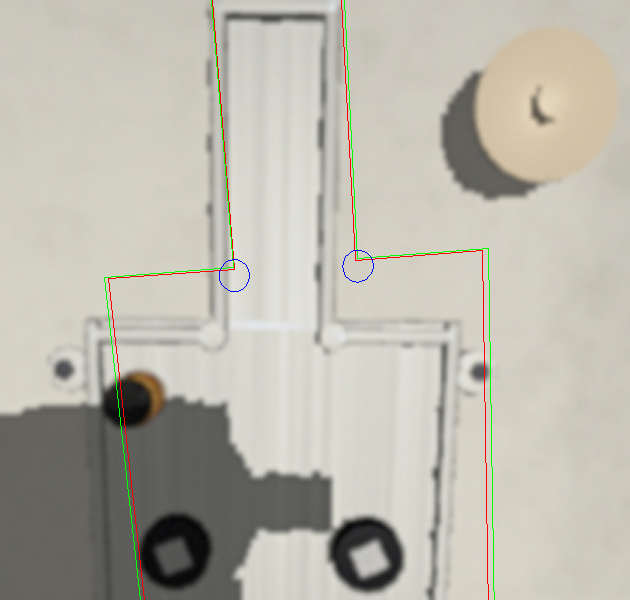

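Run:
```python
from h import *
c=cam('wrist')
ov=np.array([[212,335],[333,334],[223,14],[328,14],[88,322],[460,322]])-1
uv=ov/3+[230,0]
P=np.array([[-6,24.5,12],[-6,-24.5,12],[110,18.5,12],[110,-18.5,12],[-3,76,12],[-3,-76,12]])/1e3
s=least_squares(lambda t:(proj(c,t2w(t,P))-uv).ravel(),[.597,.13,1.4955],x_scale=[.01,.01,.1]); T=s.x
print(T.round(4),s.fun.reshape(-1,2).round(1).tolist()); np.save('t.npy',T)
for q in discs('wrist',c,.1): print(q[0],q[1].round(4),w2t(T,[*q[1],.014]).round(4)[0],q[2])
d=finder.regions_of('wrist','crucible')[0]; x0,y0,x1,y1=d['box']; print('cruc',w2t(T,ray(c,[[(x0+x1)/2,(y0+y1)/2]],.05)).round(3))
print('vial cap',w2t(T,ray(c,[[230+126/3,400/3]],.049)).round(3), 'tcp',w2t(T,r.observe()['ee_pos']).round(4),'d3 manual',w2t(T,ray(c,[[329,223]],.02)).round(4))
```

```text
[0.5991 0.1291 1.4962] [[0.2, -0.6], [0.5, -0.1], [0.7, -0.8], [-1.1, -0.7], [-1.3, 1.0], [1.0, 1.5]]
0.94 [0.5505 0.0383] [-0.0942  0.0417  0.014 ] 489
0.87 [ 0.6002 -0.0254] [-0.154  -0.0127  0.014 ] 484
0.58 [0.6309 0.0314] [-0.0951 -0.039   0.014 ] 486
cruc [[ 0.071 -0.094  0.05 ]]
vial cap [[-0.03   0.055  0.049]] tcp [[-0.0668  0.0011  0.2524]] d3 manual [[-0.1463 -0.0111  0.02  ]]
```

Request:
move_arm(plan=[-0.056,0.057,0.192,0,0,-31,0.018,-0.056,0.057,0.192,0,0,-31,0.018,-0.056,0.057,0.192,0,0,-31,0.018,-0.056,0.057,0.192,0,0,-31,0.018,-0.056,0.057,0.192,0,0,-31,0.018,-0.056,0.057,0.192,0,0,-31,0.018])

```text
time: 4.0
ee_pos: [0.6451, 0.0019, 0.0592]
eef_rot: [[-0.449, 0.894, -0.003], [0.894, 0.449, -0.0], [0.001, -0.003, -1.0]]
wrist_force: [0.3, -1.0, 0.4]
gripper_width: 0.212
grip_force: 0.0
```

```bash
cat >> h.py <<'E'
T=np.load('t.npy')
def st():
    s=r.observe(); p=w2t(T,s['ee_pos'])[0]*1e3; R=np.array(s['eef_rot']); a=np.degrees(np.arctan2(R[1,0],R[0,0])-T[2])
    print('t %.2f tcp tray mm'%s['time'],p.round(1),'ang %.1f'%a,'F',np.round(s['wrist_force'],1)); return p,a
def go(*wps):  # wps: tray x,y,z mm, angle deg -> rows in tool axes
    p,a=st(); ar=np.radians(a)
    for x,y,z,b in wps:
        dx,dy=x-p[0],y-p[1]
        print('->',(x,y,z,b),'tx %.1f ty %.1f tz %.1f az %.1f'%(dx*np.cos(ar)+dy*np.sin(ar),dx*np.sin(ar)-dy*np.cos(ar),p[2]-z,a-b))
E
python3 - <<'E'
from h import *
c=cam('wrist'); cv2.imwrite('pics/w2.png',c[0][:,:,::-1])
for q in discs('wrist',c,.1): print(q[0],w2t(T,[*q[1],.014]).round(4)[0],q[2])
go((-123,-56,14.5,31),(-50,-12,14.5,31))
E
```

```text
0.95 [-0.0947 -0.0392  0.014 ] 1711
0.93 [-0.1538 -0.0122  0.014 ] 1749
0.65 [-0.0937  0.0418  0.014 ] 2272
t 4.10 tcp tray mm [-121.9  -56.9   62.2] ang 31.1 F [ 0.4 -0.1  0.5]
-> (-123, -56, 14.5, 31) tx -0.5 ty -1.4 tz 47.7 az 0.1
-> (-50, -12, 14.5, 31) tx 84.8 ty -1.4 tz 47.7 az 0.1
```

View pics/w2.png

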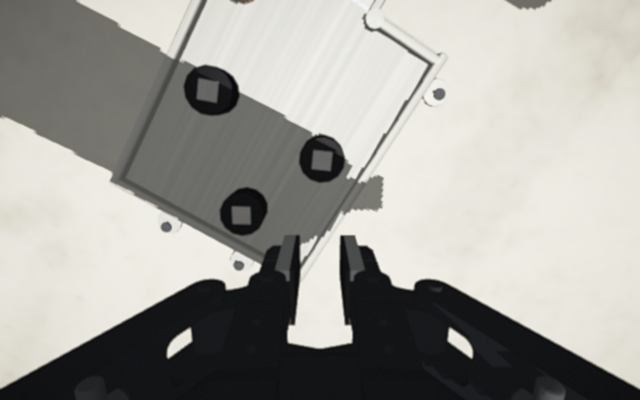

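The disc at (322,158) lies straight ahead of the finger gap at (319,250), and its position is confirmed. Descending.

Request:
move_arm(plan=[0,-0.001,0.03,0,0,0,0.018,0,-0.001,0.044,0,0,0,0.018,0,-0.001,0.044,0,0,0,0.018])

```text
time: 4.4
ee_pos: [0.6441, 0.0032, 0.0161]
eef_rot: [[-0.453, 0.892, -0.001], [0.892, 0.453, 0.0], [0.001, -0.001, -1.0]]
wrist_force: [0.4, -0.4, -0.2]
gripper_width: 0.21
grip_force: 0.0
```

Run:
```python
from h import *
st(); c=cam('side'); st(); cam('side');go((-50,-12,14.5,31))
```

```text
t 4.40 tcp tray mm [-122.2  -54.3   16.1] ang 31.2 F [ 0.4 -0.4 -0.2]
t 4.45 tcp tray mm [-122.5  -55.1   17.1] ang 31.2 F [-0.1 -0.8  0.4]
t 4.50 tcp tray mm [-122.7  -55.7   17.6] ang 31.2 F [0.6 0.1 0.8]
-> (-50, -12, 14.5, 31) tx 84.8 ty 0.2 tz 3.1 az 0.2
```

Request:
move_arm(plan=[0.006,0,0.002,0,0,0,0.018,0.013,0,0.002,0,0,0,0.018,0.021,0,0.002,0,0,0,0.018,0.029,0,0.002,0,0,0,0.018,0.037,0,0.002,0,0,0,0.018,0.045,0,0.002,0,0,0,0.018,0.053,0,0.002,0,0,0,0.018,0.06,0,0.002,0,0,0,0.018])

```text
time: 5.3
ee_pos: [0.6175, 0.0564, 0.0143]
eef_rot: [[-0.452, 0.892, -0.0], [0.892, 0.452, 0.0], [0.0, -0.0, -1.0]]
wrist_force: [0.8, 0.1, -0.3]
gripper_width: 0.218
grip_force: 0.0
```

Run:
```python
from h import *
c=cam('wrist')
for q in discs('wrist',c,.1): print(q[0],w2t(T,[*q[1],.014]).round(4)[0],q[2])
go((-50,-12,14.5,31),(-50,-6,14.5,15),(-53,0,14.5,0))
```

```text
0.66 [-0.0952 -0.0387  0.014 ] 2230
0.63 [-0.0939  0.0417  0.014 ] 3026
t 5.40 tcp tray mm [-70.5 -23.5  14.3] ang 31.2 F [-0.5 -0.1 -0.3]
-> (-50, -12, 14.5, 31) tx 23.5 ty 0.8 tz -0.2 az 0.2
-> (-50, -6, 14.5, 15) tx 26.6 ty -4.4 tz -0.2 az 16.2
-> (-53, 0, 14.5, 0) tx 27.2 ty -11.1 tz -0.2 az 31.2
```

Run:
```python
from h import *
c=cam('wrist'); s=cam('scene')
cv2.imwrite('pics/v3.png',np.vstack([cv2.resize(c[0][:,:,::-1],(480,300)),cv2.resize(s[0][180:280,270:430,::-1],(480,300),interpolation=cv2.INTER_CUBIC)]))
```

```text
(no output)
```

View pics/v3.png

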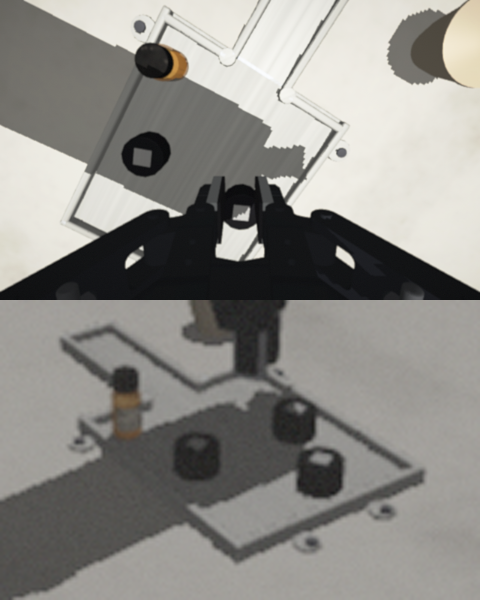

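Run:
```python
from h import *
s=cam('scene'); p,a=st(); e=np.array(r.observe()['ee_pos']); R=np.array(r.observe()['eef_rot'])
for dz in (0,.01,.02,.03):
    print(dz,[proj(s,e+[0,0,dz]+R[:,1]*k)[0].round(1).tolist() for k in(-.009,0,.009)])
im=cv2.resize(s[0][140:260,300:430,::-1],None,fx=5,fy=5,interpolation=cv2.INTER_CUBIC)
for dz,col in((0,(0,0,255)),(.01,(0,255,0)),(.02,(255,0,0))):
    for k in (-.009,.009):
        for x in(-.011,.011):
            u=((proj(s,e+[0,0,dz]+R[:,1]*k+R[:,0]*x)[0]-[300,140])*5+2).astype(int); cv2.circle(im,tuple(map(int,u)),3,col,-1)
cv2.imwrite('pics/v4.png',im)
```

```text
t 5.55 tcp tray mm [-72.3 -24.4  14.4] ang 31.1 F [-0.  -1.4  0.5]
0 [[353.9, 218.8], [355.5, 216.8], [357.0, 214.8]]
0.01 [[354.0, 214.6], [355.6, 212.6], [357.2, 210.6]]
0.02 [[354.1, 210.3], [355.7, 208.4], [357.3, 206.4]]
0.03 [[354.2, 206.0], [355.8, 204.1], [357.4, 202.2]]
```

View pics/v4.png

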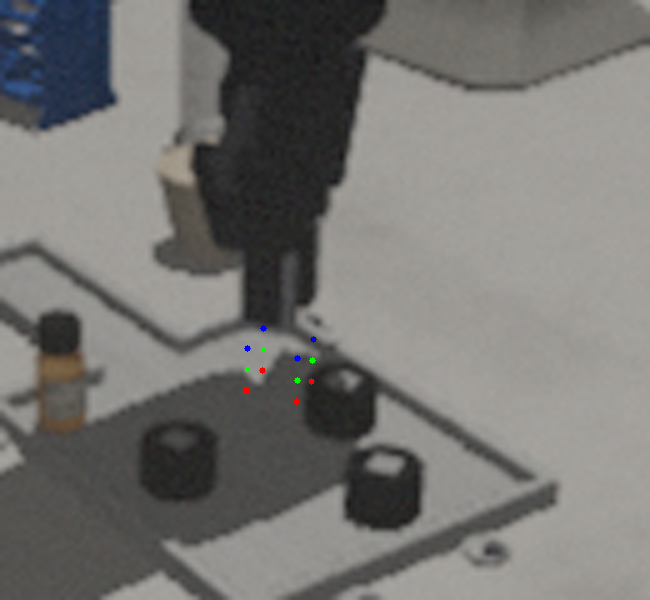

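Run:
```python
from h import *
f=grab_frame('wrist'); Tc=np.array(f['T_tool_cam']); print(Tc.round(4).tolist(),f['fx'],f['cx'],f['cy'])
c=(0,(f['fx'],f['fy'],f['cx'],f['cy']),Tc[:3,3],Tc[:3,:3])
for z in (0,-.01,-.02,-.03,-.04): print(z,[proj(c,[x,y,z])[0].round(0).tolist() for x in(-.011,.011) for y in(-.009,.009)])
c=cam('side'); e=np.array(r.observe()['ee_pos'])
print([proj(c,e+[0,0,d])[0].round(0).tolist() for d in(0,.01,.02,.03)])
im=cv2.resize(c[0][130:250,230:390,::-1],None,fx=4,fy=4,interpolation=cv2.INTER_CUBIC)
for d in(0,.01,.02,.03): cv2.circle(im,tuple(map(int,(proj(c,e+[0,0,d])[0]-[230,130])*4)),3,(0,0,255),-1)
cv2.imwrite('pics/v5.png',im)
```

```text
[[-0.0003, -0.9654, -0.2608, 0.0664], [1.0, -0.0004, 0.0005, -0.0002], [-0.0006, -0.2608, 0.9654, -0.1771], [0.0, 0.0, 0.0, 1.0]] 335.4065445659502 319.431276477266 196.2896403285321
0 [[304.0, 246.0], [335.0, 246.0], [303.0, 210.0], [336.0, 210.0]]
-0.01 [[303.0, 254.0], [336.0, 254.0], [303.0, 215.0], [337.0, 215.0]]
-0.02 [[302.0, 262.0], [337.0, 262.0], [302.0, 222.0], [338.0, 222.0]]
-0.03 [[301.0, 272.0], [338.0, 272.0], [300.0, 229.0], [339.0, 229.0]]
-0.04 [[300.0, 282.0], [340.0, 282.0], [299.0, 237.0], [340.0, 237.0]]
[[291.0, 211.0], [291.0, 207.0], [291.0, 203.0], [291.0, 199.0]]
```

View pics/v5.png

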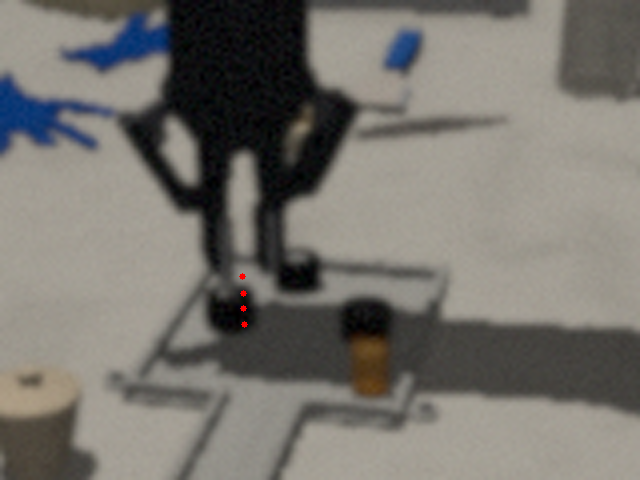

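The views agree: at this opening the real fingertips sit about 35 mm above the reported TCP, so they passed over the disc without moving anything. I'll touch down gently on empty tray floor to get the exact offset.

Request:
move_arm(plan=[0.018,0,0,0,0,0,0.018,0.018,0,0,0,0,0,0.018,0.018,0,0.02,0,0,0,0.018,0.018,0,0.03,0,0,0,0.018,0.018,0,0.034,0,0,0,0.018,0.018,0,0.034,0,0,0,0.018])

```text
time: 6.25
ee_pos: [0.6094, 0.071, -0.0202]
eef_rot: [[-0.452, 0.892, -0.001], [0.892, 0.452, -0.0], [0.0, -0.001, -1.0]]
wrist_force: [0.3, -0.3, -0.5]
gripper_width: 0.212
grip_force: 0.0
```

Request:
move_arm(plan=[0,0,0.002,0,0,0,0.018,0,0,0.004,0,0,0,0.018,0,0,0.004,0,0,0,0.018])

```text
time: 6.55
ee_pos: [0.6098, 0.0716, -0.0235]
eef_rot: [[-0.452, 0.892, 0.0], [0.892, 0.452, 0.0], [-0.0, 0.0, -1.0]]
wrist_force: [0.6, 0.6, -1.4]
gripper_width: 0.211
grip_force: 0.0
```

Request:
move_arm(plan=[0,0,0.002,0,0,0,0.018,0,0,0.003,0,0,0,0.018,0,0,0.003,0,0,0,0.018])

```text
time: 6.85
ee_pos: [0.6096, 0.0717, -0.0268]
eef_rot: [[-0.452, 0.892, -0.0], [0.892, 0.452, -0.0], [0.0, -0.0, -1.0]]
wrist_force: [0.3, 0.5, 0.1]
gripper_width: 0.209
grip_force: 0.0
```

Request:
move_arm(plan=[0,0,0.002,0,0,0,0.018,0,0,0.002,0,0,0,0.018])

```text
time: 7.05
ee_pos: [0.6095, 0.0717, -0.0289]
eef_rot: [[-0.452, 0.892, -0.0], [0.892, 0.452, -0.0], [0.0, -0.0, -1.0]]
wrist_force: [0.0, -0.7, -0.1]
gripper_width: 0.215
grip_force: 0.0
```

Request:
move_arm(plan=[0,0,0.002,0,0,0,0.018,0,0,0.002,0,0,0,0.018])

```text
time: 7.25
ee_pos: [0.6098, 0.0716, -0.03]
eef_rot: [[-0.452, 0.892, 0.0], [0.892, 0.452, 0.0], [0.0, 0.0, -1.0]]
wrist_force: [-3.5, 0.7, 10.0]
gripper_width: 0.213
grip_force: 4.7
```

Run:
```python
from h import *
st(); a=cam('scene'); b=cam('side')
f=lambda c,x,y:cv2.resize(c[0][y:y+75,x:x+120,::-1],(640,300)if 0 else (480,300),interpolation=cv2.INTER_CUBIC)
cv2.imwrite('pics/v6.png',np.vstack([f(a,300,165),f(b,240,160)]))
```

```text
t 7.25 tcp tray mm [-56.5 -15.  -30. ] ang 31.1 F [-3.5  0.7 10. ]
```

View pics/v6.png

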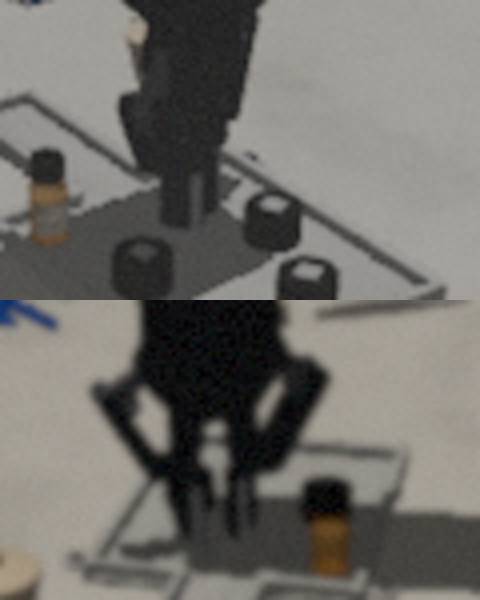

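The fingertips touch the floor at a commanded TCP z of about −30 mm, so they are 34 mm above the TCP. All three discs still stand. I'll work with TCP z = −18.5 mm, which puts the tips at about 15.5 mm.

Request:
move_arm(plan=[0,0,-0.04,0,0,0,0.018,0,0,-0.042,0,0,0,0.018,-0.04,0,-0.042,0,0,0,0.018,-0.078,0,-0.042,0,0,0,0.018,-0.078,0,-0.042,0,0,0,0.018,-0.078,0,-0.02,0,0,0,0.018,-0.078,0,-0.012,0,0,0,0.018,-0.078,0,-0.012,0,0,0,0.018])

```text
time: 8.15
ee_pos: [0.6436, 0.0026, -0.0202]
eef_rot: [[-0.453, 0.892, -0.003], [0.892, 0.453, 0.0], [0.001, -0.003, -1.0]]
wrist_force: [1.1, 0.0, 0.4]
gripper_width: 0.211
grip_force: 0.0
```

Run:
```python
from h import *
c=cam('wrist')
for q in discs('wrist',c,.1): print(q[0],w2t(T,[*q[1],.014]).round(4)[0],q[2])
go((-50,-12,-18.5,31),(-50,-6,-18.5,15),(-53,0,-18.5,0))
```

```text
0.81 [-0.0938  0.0418  0.014 ] 6088
0.68 [-0.0946 -0.0391  0.014 ] 4184
0.6 [-0.1506 -0.0108  0.014 ] 3408
t 8.25 tcp tray mm [-122.9  -55.1  -18.6] ang 31.2 F [ 0.8 -0.4  0.8]
-> (-50, -12, -18.5, 31) tx 84.7 ty 0.9 tz -0.1 az 0.2
-> (-50, -6, -18.5, 15) tx 87.8 ty -4.3 tz -0.1 az 16.2
-> (-53, 0, -18.5, 0) tx 88.3 ty -11.0 tz -0.1 az 31.2
```

Now push B diagonally towards the gate centreline.

Request:
move_arm(plan=[0.006,0,0,0,0,0,0.018,0.012,0,0,0,0,0,0.018,0.018,0,0,0,0,0,0.018,0.025,0,0,0,0,0,0.018,0.032,0,0,0,0,0,0.018,0.039,0,0,0,0,0,0.018,0.046,0,0,0,0,0,0.018,0.05,0,0,0,0,0,0.018])

```text
time: 9.05
ee_pos: [0.622, 0.0476, -0.0187]
eef_rot: [[-0.453, 0.892, -0.0], [0.892, 0.453, 0.0], [0.0, -0.0, -1.0]]
wrist_force: [-0.0, -0.2, 1.0]
gripper_width: 0.212
grip_force: 0.6
```

Run:
```python
from h import *
c=cam('wrist');
for q in discs('wrist',c,.1): print(q[0],w2t(T,[*q[1],.014]).round(4)[0],q[2])
go((-50,-12,-18.5,31),(-50,-6,-18.5,15),(-53,0,-18.5,0))
```

```text
0.67 [-0.0598 -0.0166  0.014 ] 4131
0.65 [-0.0938  0.0418  0.014 ] 4736
t 9.15 tcp tray mm [-79.5 -28.9 -18.7] ang 31.2 F [ 0.7 -0.4  0.1]
-> (-50, -12, -18.5, 31) tx 34.0 ty 0.9 tz -0.2 az 0.2
-> (-50, -6, -18.5, 15) tx 37.1 ty -4.3 tz -0.2 az 16.2
-> (-53, 0, -18.5, 0) tx 37.7 ty -10.9 tz -0.2 az 31.2
```

Request:
move_arm(plan=[0.009,0,0,0,0,0,0.018,0.018,0,0,0,0,0,0.018,0.027,0,0,0,0,0,0.018,0.034,0,0,0,0,0,0.018,0.0342,-0.0027,0,0,0,8,0.018,0.0349,-0.0059,0,0,0,16,0.018,0.036,-0.0089,0,0,0,24,0.018,0.0374,-0.0115,0,0,0,31.2,0.018])

```text
time: 9.95
ee_pos: [0.5948, 0.0754, -0.0187]
eef_rot: [[0.081, 0.997, -0.0], [0.997, -0.081, 0.0], [0.0, -0.0, -1.0]]
wrist_force: [-0.5, -0.1, -0.9]
gripper_width: 0.212
grip_force: 0.0
```

Run:
```python
from h import *
c=cam('wrist');
for q in discs('wrist',c,.1): print(q[0],w2t(T,[*q[1],.014]).round(4)[0],q[2])
go((-53,0,-18.5,0),(62,0,-18.5,0))
```

```text
0.58 [-0.0288  0.0019  0.014 ] 4097
t 10.05 tcp tray mm [-53.7   0.6 -18.8] ang -0.1 F [-0.1  0.6  1.1]
-> (-53, 0, -18.5, 0) tx 0.7 ty 0.6 tz -0.3 az -0.1
-> (62, 0, -18.5, 0) tx 115.7 ty 0.4 tz -0.3 az -0.1
```

Request:
move_arm(plan=[0.006,0.001,0,0,0,0,0.018,0.013,0.001,0,0,0,0,0.018,0.02,0.001,0,0,0,0,0.018,0.027,0.001,0,0,0,0,0.018,0.034,0.001,0,0,0,0,0.018,0.042,0.001,0,0,0,0,0.018,0.05,0.001,0,0,0,0,0.018,0.057,0.001,0,0,0,0,0.018])

```text
time: 10.85
ee_pos: [0.6005, 0.1325, -0.0187]
eef_rot: [[0.075, 0.997, -0.0], [0.997, -0.075, 0.0], [0.0, -0.0, -1.0]]
wrist_force: [0.8, -0.3, 0.2]
gripper_width: 0.212
grip_force: 0.2
```

Run:
```python
from h import *
c=cam('wrist');
for q in discs('wrist',c,.1): print(q[0],w2t(T,[*q[1],.014]).round(4)[0],q[2])
go((62,0,-18.5,0))
```

```text
0.68 [ 0.0267 -0.0006  0.014 ] 4017
t 10.95 tcp tray mm [  4.3  -1.1 -18.8] ang 0.1 F [-0.3  0.6  0.2]
-> (62, 0, -18.5, 0) tx 57.7 ty -1.0 tz -0.3 az 0.1
```

The disc is in the slot. I'll push it on, then lift.

Request:
move_arm(plan=[0.007,-0.001,0,0,0,0,0.018,0.015,-0.001,0,0,0,0,0.018,0.023,-0.001,0,0,0,0,0.018,0.031,-0.001,0,0,0,0,0.018,0.039,-0.001,0,0,0,0,0.018,0.047,-0.001,0,0,0,0,0.018,0.053,-0.001,0,0,0,0,0.018,0.058,-0.001,0,0,0,0,0.018])

```text
time: 11.75
ee_pos: [0.6039, 0.1901, -0.0187]
eef_rot: [[0.075, 0.997, -0.0], [0.997, -0.075, -0.0], [-0.0, -0.0, -1.0]]
wrist_force: [-0.4, -0.1, 0.0]
gripper_width: 0.21
grip_force: 0.2
```

Request:
move_arm(plan=[-0.004,0,0,0,0,0,0.018,-0.008,0,0,0,0,0,0.018,-0.008,0,-0.045,0,0,0,0.018,-0.008,0,-0.06,0,0,0,0.018])

```text
time: 12.15
ee_pos: [0.6049, 0.18, 0.0443]
eef_rot: [[0.077, 0.997, 0.003], [0.997, -0.077, 0.0], [0.0, 0.003, -1.0]]
wrist_force: [0.5, -0.0, 0.8]
gripper_width: 0.213
grip_force: 0.0
```

Run:
```python
from h import *
c=cam('wrist');
for q in discs('wrist',c,.1): print(q[0],w2t(T,[*q[1],.014]).round(4)[0],q[2])
d=np.array([.63,-.777]); s=np.array([-94,42])-33*d
go((-20,0,40,0),(*s,40,-51),(*s,-18.5,-51))
```

```text
0.8 [0.0852 0.0002 0.014 ] 2017
t 12.25 tcp tray mm [52.  -2.2 44.1] ang -0.1 F [-0.3 -0.2  0.6]
-> (-20, 0, 40, 0) tx -72.0 ty -2.1 tz 4.1 az -0.1
-> (np.float64(-114.78999999999999), np.float64(67.641), 40, -51) tx -166.9 ty -69.5 tz 4.1 az 50.9
-> (np.float64(-114.78999999999999), np.float64(67.641), -18.5, -51) tx -166.9 ty -69.5 tz 62.6 az 50.9
```

Request:
move_arm(plan=[-0.05,0,0,0,0,0,0.018,-0.1,0,0,0,0,0,0.018,-0.15,0,0,0,0,8,0.018,-0.167,-0.035,0,0,0,16,0.018,-0.167,-0.07,0.002,0,0,51,0.018,-0.167,-0.07,0.002,0,0,51,0.018,-0.167,-0.07,0.002,0,0,51,0.018,-0.167,-0.07,0.002,0,0,51,0.018])

```text
time: 13.05
ee_pos: [0.5201, 0.0198, 0.0388]
eef_rot: [[0.82, 0.572, -0.001], [0.572, -0.82, -0.0], [-0.001, -0.0, -1.0]]
wrist_force: [-0.7, -0.1, 0.4]
gripper_width: 0.212
grip_force: 0.0
```

Request:
move_arm(plan=[0,0,0,0,0,3,0.018,0,0,0,0,0,3,0.018])

```text
time: 13.25
ee_pos: [0.5202, 0.0199, 0.0386]
eef_rot: [[0.846, 0.534, -0.001], [0.534, -0.846, -0.001], [-0.002, 0.0, -1.0]]
wrist_force: [-0.7, -0.1, -1.0]
gripper_width: 0.211
grip_force: 0.0
```

Run:
```python
from h import *
c=cam('wrist');
for q in discs('wrist',c,.1): print(q[0],w2t(T,[*q[1],.014]).round(4)[0],q[2])
d=np.array([.63,-.777]); s=np.array([-94,42])-33*d
go((*s,-18.5,-51))
```

```text
0.92 [-0.0939  0.042   0.014 ] 2116
0.56 [-0.1537 -0.0119  0.014 ] 2529
t 13.35 tcp tray mm [-114.7   70.3   38.8] ang -53.3 F [-0.4 -0.2 -0.8]
-> (np.float64(-114.78999999999999), np.float64(67.641), -18.5, -51) tx 2.1 ty 1.7 tz 57.3 az -2.3
```

Request:
move_arm(plan=[0,0,0.045,0,0,0,0.018,0,0,0.057,0,0,0,0.018,0,0,0.057,0,0,0,0.018,0.007,0,0.057,0,0,0,0.018,0.014,0,0.057,0,0,0,0.018,0.021,0,0.057,0,0,0,0.018,0.028,0,0.057,0,0,0,0.018,0.035,0,0.057,0,0,0,0.018])

```text
time: 14.15
ee_pos: [0.5513, 0.0395, -0.0172]
eef_rot: [[0.845, 0.535, 0.001], [0.535, -0.845, 0.0], [0.001, 0.0, -1.0]]
wrist_force: [-1.0, 0.5, 0.9]
gripper_width: 0.211
grip_force: 0.5
```

Run:
```python
from h import *
c=cam('wrist');
for q in discs('wrist',c,.1): print(q[0],w2t(T,[*q[1],.014]).round(4)[0],q[2])
st()
```

```text
0.7 [-0.1539 -0.0119  0.014 ] 4690
0.69 [-0.0703 -0.01    0.014 ] 108681
0.58 [-0.0789  0.0235  0.014 ] 3924
t 14.25 tcp tray mm [-92.5  40.7 -17.5] ang -53.3 F [ 0.1  0.2 -0.4]
```

Request:
move_arm(plan=[0.007,0,0.001,0,0,0,0.018,0.014,0,0.001,0,0,0,0.018,0.021,0,0.001,0,0,0,0.018,0.028,0,0.001,0,0,0,0.018,0.0282,0.0032,0.001,0,0,-8,0.018,0.0289,0.0064,0.001,0,0,-16,0.018,0.03,0.0094,0.001,0,0,-24,0.018,0.0315,0.0123,0.001,0,0,-32,0.018])

```text
time: 15.05
ee_pos: [0.5842, 0.0456, -0.0187]
eef_rot: [[0.428, 0.904, 0.0], [0.904, -0.428, -0.0], [0.0, 0.0, -1.0]]
wrist_force: [-0.9, 0.9, 0.2]
gripper_width: 0.206
grip_force: 0.0
```

Run:
```python
from h import *
c=cam('wrist');
for q in discs('wrist',c,.1): print(q[0],w2t(T,[*q[1],.014]).round(4)[0],q[2])
go((-86,0,-18.5,0))
```

```text
0.78 [-0.0607 -0.0002  0.014 ] 4067
t 15.15 tcp tray mm [-84.8   8.2 -18.5] ang -21.3 F [-0.5 -0.   0.1]
-> (-86, 0, -18.5, 0) tx 1.9 ty 8.1 tz 0.0 az -21.3
```

Request:
move_arm(plan=[0.0005,0.0028,0,0,0,-7,0.018,0.0013,0.0055,0,0,0,-14,0.018,0.0025,0.008,0,0,0,-21.3,0.018,0.0025,0.008,0,0,0,-21.3,0.018])

```text
time: 15.55
ee_pos: [0.5924, 0.0443, -0.0187]
eef_rot: [[0.078, 0.997, 0.0], [0.997, -0.078, 0.0], [0.0, 0.0, -1.0]]
wrist_force: [0.0, 0.4, -0.2]
gripper_width: 0.21
grip_force: 0.0
```

Request:
move_arm(plan=[0.008,0,0,0,0,0,0.018,0.015,0,0,0,0,0,0.018,0.022,0,0,0,0,0,0.018,0.029,0,0,0,0,0,0.018,0.034,0,0,0,0,0,0.018])

```text
time: 16.05
ee_pos: [0.5945, 0.0794, -0.0188]
eef_rot: [[0.076, 0.997, -0.0], [0.997, -0.076, 0.0], [0.0, -0.0, -1.0]]
wrist_force: [-0.2, -0.0, 0.2]
gripper_width: 0.208
grip_force: 0.2
```

Run:
```python
from h import *
c=cam('wrist');
for q in discs('wrist',c,.1): print(q[0],w2t(T,[*q[1],.014]).round(4)[0],q[2])
go((30,0,-18.5,0))
```

```text
0.64 [-0.0267  0.0015  0.014 ] 4052
t 16.15 tcp tray mm [-49.8   0.9 -18.8] ang -0.1 F [ 0.5 -0.3 -0.1]
-> (30, 0, -18.5, 0) tx 79.8 ty 0.8 tz -0.3 az -0.1
```

Request:
move_arm(plan=[0.006,0.001,0,0,0,0,0.018,0.012,0.001,0,0,0,0,0.018,0.019,0.001,0,0,0,0,0.018,0.026,0.001,0,0,0,0,0.018,0.033,0.001,0,0,0,0,0.018,0.04,0.001,0,0,0,0,0.018,0.047,0.001,0,0,0,0,0.018,0.053,0.001,0,0,0,0,0.018])

```text
time: 16.95
ee_pos: [0.5997, 0.1317, -0.0187]
eef_rot: [[0.076, 0.997, 0.0], [0.997, -0.076, 0.0], [0.0, 0.0, -1.0]]
wrist_force: [-0.5, -0.8, 1.0]
gripper_width: 0.207
grip_force: 0.1
```

Request:
move_arm(plan=[0.007,0,0,0,0,0,0.018,0.014,0,0,0,0,0,0.018,0.021,0,0,0,0,0,0.018,0.026,0,0,0,0,0,0.018,0.02,0,0,0,0,0,0.018,0.018,0,0,0,0,0,0.018,0.018,0,-0.045,0,0,0,0.018,0.018,0,-0.06,0,0,0,0.018])

```text
time: 17.75
ee_pos: [0.6026, 0.1474, 0.0443]
eef_rot: [[0.079, 0.997, 0.003], [0.997, -0.079, 0.0], [0.0, 0.003, -1.0]]
wrist_force: [-0.0, 0.3, 0.2]
gripper_width: 0.211
grip_force: 0.0
```

Run:
```python
from h import *
c=cam('wrist');
for q in discs('wrist',c,.1): print(q[0],w2t(T,[*q[1],.014]).round(4)[0],q[2])
go((-187,-15,40,5),(-187,-15,-18.5,5))
```

```text
0.65 [0.0527 0.     0.014 ] 1986
0.61 [0.0851 0.0003 0.014 ] 2196
t 17.85 tcp tray mm [19.2 -2.4 44. ] ang -0.2 F [ 0.7 -0.4  0. ]
-> (-187, -15, 40, 5) tx -206.2 ty 13.3 tz 4.0 az -5.2
-> (-187, -15, -18.5, 5) tx -206.2 ty 13.3 tz 62.5 az -5.2
```

Request:
move_arm(plan=[-0.206,0.0133,0.002,0,0,-5.2,0.018,-0.206,0.0133,0.002,0,0,-5.2,0.018,-0.206,0.0133,0.002,0,0,-5.2,0.018,-0.206,0.0133,0.002,0,0,-5.2,0.018,-0.206,0.0133,0.002,0,0,-5.2,0.018,-0.206,0.0133,0.002,0,0,-5.2,0.018])

```text
time: 18.45
ee_pos: [0.5976, -0.0606, 0.0387]
eef_rot: [[-0.009, 1.0, -0.001], [1.0, 0.009, -0.001], [-0.001, -0.001, -1.0]]
wrist_force: [-0.1, 0.4, 0.5]
gripper_width: 0.203
grip_force: 0.0
```

Run:
```python
from h import *
c=cam('wrist');
for q in discs('wrist',c,.1): print(q[0],w2t(T,[*q[1],.014]).round(4)[0],q[2])
go((-187,-15,-18.5,5),(-53,-2,-18.5,5))
```

```text
0.56 [-0.1538 -0.0122  0.014 ] 2112
t 18.55 tcp tray mm [-185.   -12.9   38.7] ang 5.1 F [-0.2  1.5  0.2]
-> (-187, -15, -18.5, 5) tx -2.2 ty 2.0 tz 57.2 az 0.1
-> (-53, -2, -18.5, 5) tx 132.5 ty 0.9 tz 57.2 az 0.1
```

Request:
move_arm(plan=[-0.002,0.0015,0.045,0,0,0,0.018,-0.002,0.0015,0.057,0,0,0,0.018,-0.002,0.0015,0.057,0,0,0,0.018,0.005,0.0015,0.057,0,0,0,0.018,0.012,0.0015,0.057,0,0,0,0.018,0.02,0.0015,0.057,0,0,0,0.018,0.028,0.0015,0.057,0,0,0,0.018,0.036,0.0015,0.057,0,0,0,0.018])

```text
time: 19.35
ee_pos: [0.5997, -0.0205, -0.0171]
eef_rot: [[-0.015, 1.0, 0.001], [1.0, 0.015, 0.0], [0.0, 0.001, -1.0]]
wrist_force: [-1.0, -0.6, 0.7]
gripper_width: 0.21
grip_force: 0.4
```

Run:
```python
from h import *
c=cam('wrist');
for q in discs('wrist',c,.1): print(q[0],w2t(T,[*q[1],.014]).round(4)[0],q[2])
go((-53,-1,-18.5,5))
```

```text
0.65 [-0.1262 -0.0093  0.014 ] 4073
t 19.45 tcp tray mm [-148.2  -11.6  -17.5] ang 5.2 F [-0.3 -0.2 -0.6]
-> (-53, -1, -18.5, 5) tx 95.8 ty -1.9 tz 1.0 az 0.2
```

Request:
move_arm(plan=[0.007,0,0.001,0,0,0,0.018,0.015,0,0.001,0,0,0,0.018,0.023,-0.001,0.001,0,0,0,0.018,0.031,-0.001,0.001,0,0,0,0.018,0.039,-0.001,0.001,0,0,0,0.018,0.047,-0.0015,0.001,0,0,0,0.018,0.055,-0.002,0.001,0,0,0,0.018,0.063,-0.002,0.001,0,0,0,0.018])

```text
time: 20.25
ee_pos: [0.5965, 0.0421, -0.0187]
eef_rot: [[-0.014, 1.0, -0.0], [1.0, 0.014, 0.0], [0.0, -0.0, -1.0]]
wrist_force: [-0.7, -0.1, 0.1]
gripper_width: 0.211
grip_force: 0.3
```

Request:
move_arm(plan=[0.007,0,0,0,0,0,0.018,0.015,0,0,0,0,0,0.018,0.023,0,0,0,0,0,0.018,0.031,0,0,0,0,0,0.018,0.031,-0.001,0,0,0,2.5,0.018,0.031,-0.002,0,0,0,5.2,0.018])

```text
time: 20.85
ee_pos: [0.594, 0.0726, -0.0187]
eef_rot: [[0.08, 0.997, -0.0], [0.997, -0.08, 0.0], [0.0, -0.0, -1.0]]
wrist_force: [0.1, 0.3, -0.2]
gripper_width: 0.212
grip_force: 0.0
```

Run:
```python
from h import *
c=cam('wrist');
for q in discs('wrist',c,.1): print(q[0],w2t(T,[*q[1],.014]).round(4)[0],q[2])
go((-2,0,-18.5,0))
```

```text
0.81 [-0.0311  0.0015  0.014 ] 4069
0.67 [0.0417 0.0002 0.014 ] 2014
t 20.95 tcp tray mm [-57.1   1.  -18.8] ang -0.3 F [0.3 0.1 0.2]
-> (-2, 0, -18.5, 0) tx 55.1 ty 0.7 tz -0.3 az -0.3
```

Request:
move_arm(plan=[0.006,0.001,0,0,0,0,0.018,0.012,0.001,0,0,0,0,0.018,0.019,0.001,0,0,0,0,0.018,0.026,0.001,0,0,0,0,0.018,0.033,0.001,0,0,0,0,0.018,0.04,0.001,0,0,0,0,0.018,0.047,0.001,0,0,0,0,0.018,0.053,0.001,0,0,0,0,0.018])

```text
time: 21.75
ee_pos: [0.5992, 0.1259, -0.0187]
eef_rot: [[0.076, 0.997, -0.0], [0.997, -0.076, 0.0], [0.0, -0.0, -1.0]]
wrist_force: [0.6, -0.7, -0.6]
gripper_width: 0.209
grip_force: 0.1
```

Request:
move_arm(plan=[-0.005,0,0,0,0,0,0.018,-0.008,0,0,0,0,0,0.018,-0.008,0,-0.045,0,0,0,0.018,-0.02,0,-0.09,0,0,0,0.018,-0.03,0,-0.14,0,0,0,0.018,-0.03,0,-0.18,0,0,0,0.018,-0.03,0,-0.18,0,0,0,0.018])

```text
time: 22.45
ee_pos: [0.6001, 0.0933, 0.1674]
eef_rot: [[0.079, 0.997, 0.009], [0.997, -0.079, 0.001], [0.002, 0.009, -1.0]]
wrist_force: [-0.3, -0.7, -0.1]
gripper_width: 0.21
grip_force: 0.0
```

Run:
```python
from h import *
c=cam('wrist'); cv2.imwrite('pics/w9.png',c[0][:,:,::-1])
for q in discs('wrist',c,.1): print(q[0],w2t(T,[*q[1],.014]).round(4)[0],q[2])
st()
```

```text
0.67 [0.085  0.0002 0.014 ] 1026
0.67 [0.0524 0.0002 0.014 ] 837
0.58 [-0.0327  0.0579  0.014 ] 554
t 22.55 tcp tray mm [-34.7  -0.7 162.3] ang -0.2 F [-0.  -0.4 -1. ]
```

View pics/w9.png

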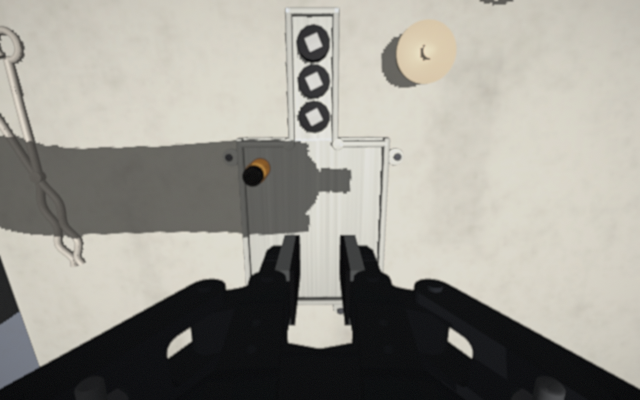

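The wrist view shows all three discs in single file in the slot at (313,43), (313,81) and (314,117). The gate line is at about row 143. The vial at (256,172) and the crucible at (426,52) haven't moved.

```bash
python3 -c "
from bench import r
print(r.job_done())"
```

```text
the job is handed in; nothing more can be done
None
```

All three discs lie in single file inside the slot, the vial and crucible stand where they were, and the job was handed in at about 22.6 s of the allowed 67 s (no verdict was returned).

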